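# Fit a heat sink, then draw the latched magnifier boom out over it and hold

## Task

Set the loose heat sink, fins up, centred and square on the bare processor of the board lying on the inspection stand, and let go of it. Then take the black grip of the stand's magnifier, squeeze in the lock button on its side and draw the boom out until the third long scale line (150 mm) is at the mouth of the sleeve, which brings the lens over the heat sink for inspection. Finish while still holding the grip there, button squeezed in, because a spring pulls the boom back as soon as it is let go; leave the tools and the tin lying near the work where they are.

Things in the scene. Friction and masses are not known exactly. Their poses are not given: they have to be found in the camera images.
- heatsink: finned heat sink of bare light metal, 30 x 30 x 16 mm, about 30 g, loose on the bench left of the stand, fins up: base 4 mm thick, thin fins along its own x. Origin: centre of the underside, z up. Grip it across either pair of sides (30 mm). The only heat sink on the bench
- stand: inspection stand, fixed. Origin at bench height under its pillar; x points the way the boom draws out (roughly to the robot's left), z up. Base plate 100 mm wide, top 12 mm up, x = -60 to 410 mm. Square grey sleeve, 26 mm outside, axis 115 mm up, x = -135 to 90 mm. A blue board 100 (along x) by 70 mm is fixed on the plate about x = 345 mm in corner stops 19 mm high. Nothing higher than 140 mm
- processor_top (a point): centre of the upper face of the processor's lid (34 x 34 mm, flat plain metal) in the middle of the board, 19 mm above the bench, at x = 345, y = 0 mm of the stand; fixed, axes as the stand's. The board's small parts stand no higher than 26 mm above the bench
- sleeve_mouth (a point): upper edge of the sleeve's mouth, where the boom comes out and the scale is read: x = 90, y = 0, z = 128 mm of the stand; fixed
- grip: black grip block on the boom, 50 mm long (x), 26 mm wide (y), 16 mm below to 17 mm above its origin on the boom's axis, 115 mm above the bench; axes as the stand's. Parked at x = 120 mm of the stand. The round steel lock button (19 mm) is in the middle of its +y side, face 20 mm from the origin when out, 14 mm when in; the other side, 13 mm from the origin, is plain: pinch across y from above
- lens_centre (a point): centre of the magnifier's lens on the end of the boom, 75 mm beyond the grip's origin along x, same height; black ring 73 mm across, 10 mm thick. It moves with the boom
- boom (a joint): how far the boom is drawn out, m: 0 parked and latched, grows along the stand's x, stop at 0.18. It is the scale's reading at the sleeve's mouth: short lines every 10 mm, long ones at 50, 100 and 150 mm, none at 0; all are inside the sleeve when parked. With the button out the latch blocks it at 0. A return spring of 4 to 5 N always pulls it back
- button (a joint): travel of the lock button, m: 0 out, 0.006 fully in (3 N to start, 6 N fully in; it springs out again). The latch lets go at about 0.004
- driver: screwdriver with a blue handle, 158 mm long, lying loose on the bench in front of the stand, on the robot's side: leave alone. Origin: centre of the underside
- flux_tin: round grey tin with a ribbed lid, 46 mm across, 28 mm high, loose, behind the work at the left: leave alone. Origin: centre of the underside
- bent_tweezers: steel tweezers, 130 mm long, lying loose left of the heat sink: leave alone. Origin: centre of the underside

How it is judged:
On the way, in this order (a step that is already met when the one before it is completed fails the run):
1. the heat sink sits centred and square on the processor, let go, with the boom still parked (horizontal distance between heatsink and processor_top below 0.005 m and z of heatsink in the frame of processor_top between -0.003 and 0.003 m and angle between heatsink's own z axis and vertical below 0.1 rad and (angle between the x axis of heatsink and the x axis of stand, either way round below 0.175 rad or angle between the x axis of heatsink and the y axis of stand, either way round below 0.175 rad) and contact force between the fingers and heatsink below 0.1 N and linear speed of heatsink below 0.02 m/s and value of joint boom below 0.01 m), for 0.2 s.
2. the lock button is squeezed in at the parked boom (value of joint button above 0.004 m and value of joint boom below 0.02 m), for 0.05 s.
At the end, for the whole second after the job is handed in: The heat sink stands fins up on the processor lid, within 5 mm of its centre and 10 degrees of square, untouched; the boom is held still by the fingers, which squeeze the grip with its lock button in, at 150 mm on the scale within 4 mm (horizontal distance between heatsink and processor_top below 0.005 m and z of heatsink in the frame of processor_top between -0.003 and 0.003 m and angle between heatsink's own z axis and vertical below 0.1 rad and (angle between the x axis of heatsink and the x axis of stand, either way round below 0.175 rad or angle between the x axis of heatsink and the y axis of stand, either way round below 0.175 rad) and contact force between the fingers and heatsink below 0.1 N and linear speed of heatsink below 0.02 m/s and value of joint boom between 0.146 and 0.154 m and velocity of joint boom between -0.01 and 0.01 m/s and value of joint button above 0.003 m and contact force between the fingers and grip above 3 N); the arm keeps its last pose, push and grip.
It fails at once if the screwdriver is shifted by more than 2 cm (distance of driver from where it was at the start of the episode above 0.02 m).
It fails at once if the tin is shifted by more than 2 cm (distance of flux_tin from where it was at the start of the episode above 0.02 m).
It fails at once if the pair of tweezers is shifted by more than 2 cm (distance of bent_tweezers from where it was at the start of the episode above 0.02 m).
It also fails if it takes over 51 s, if anything falls off the work surface, if the arm or the gripper's body presses on something with over 40 N, if the wrist force passes 120 N, or if a joint passes its speed limit or range.

## Robot

A 7-joint arm with a two-finger parallel gripper is mounted at the origin on a cart in front of the work surface, level with it; the furniture and walls round the work are solid. World frame = base frame: x ahead of the robot, y to its left, z up, the work surface at z = 0. Lengths are in m, angles in rad, forces in N, time in s.
With the tool pointing down it reaches from about 0.4 to 0.85 m from the base axis. Payload 10.4 kg.
Tool frame: the origin (TCP) lies between the finger pads; the fingertips stand 17 mm ahead of it and the grasp point (between the pads) lies 2 mm behind it (manip.tcp_to_tips is the distance from the TCP to the fingertips, in m); z points along the fingers, y is the line along which they close (so a half turn about z gives the same grasp; the last joint's range is limited). The gripper opens to 87 mm and grips with 3 to 60 N. Pads are 19 mm wide; open, the fingers measure 117 mm over their backs; the gripper's body (75 mm by 190 mm) begins 51 mm behind the grasp point.
Start: joints at [1.278, 0.332, -0.065, 1.46, 0.022, 1.35, -0.088], TCP at [0.167, -0.602, 0.24] pointing down, gripper open.
Joint ranges: [-2.6, 2.6], [-0.5, 2.12], [-1.47, 1.34], [0.16, 2.42], [-1.27, 4.41], [0.06, 2.06], [-2.6, 2.6]. Speed limits (rad/s): [2.22, 2.22, 2.79, 2.79, 3.14, 3.14, 3.14].

## Interface

Orientations are given as a unit quaternion [x, y, z, w].
In Python, from bench import telemetry, snapshot, manip gives the robot as it stands. The module is installed in compiled form; this text tells all that it offers.
- The arm moves only by the tool creep_tool, called after "Call:" as name(argument=value, ...), one argument or row to a line, values as JSON. Schema: {"type":"object","properties":{"plan":{"type":"array","items":{"type":"array","items":{"type":"number"},"minItems":6,"maxItems":6},"minItems":1,"maxItems":20},"jaw":{"type":"number"},"only":{"type":"string"},"quiet":{"type":"boolean"},"lines":{"type":"string"}},"required":["plan"],"additionalProperties":false}. plan is a list of rows, 1 to 20 of them, each of 6 numbers: dx, dy, dz in shares of the most that a row can go, 1 being 50 mm, then a rotation vector rx, ry, rz in parts of the range, where 1.0 means pi rad; each row shifts and turns the commanded pose from where the row before left it, along the tool's axes as they then stand; what a row does not reach is not made up. A row lasts 1/10 s, in which the tool goes at most 0.05 m and 0.15 rad, less where a joint would pass 70% of its speed; a pose out of reach is approached as far as the arm can. jaw is the finger opening in m, set as the call begins (left out keeps the last). The fingers move at their own pace and stop on an object; the grip force is fixed at half the most. Time passes only in rows, so rows that do not move let the fingers close. The tool returns the time, the measured TCP pose, the force, the opening and the grip force at its end. only (a regular expression) keeps the lines of the reply that match it, lines (a string "A,B") keeps lines A to B, and quiet returns only ok. Input that does not fit is refused with a message, and nothing moves.
- telemetry.get_state(): the state, without advancing time (a new reading comes with each control period).
- snapshot(name): name is "side" or "top"; returns a dict with "frame" (384x512x3 uint8, red, green, blue), "camera_matrix" (3x3 intrinsics, pixels), "rvec" (rotation vector, rad) and "tvec" (3), from world to camera coordinates, as OpenCV has them. Camera axes: x right, y down, z forward; pixel columns grow to the right and rows downward; lengths in m; the calibration is good to about 2 mm. A picture is of the moment at which its call begins. There is no depth.
- manip.close_job(): hands the job in; it is judged then, once.
The state is a dict: "t": time; "q": joint angles; "qvel": joint speeds; "joint_efforts": joint torques, N m; "ee_pos": TCP position; "tool_rot": TCP orientation; "wrist_force": force on the tool from outside, world axes, zero at the start; "torque": the same for the moment, N m; "opening": finger opening in m; "grasp_force": force on a finger pad.
Only numpy, scipy, OpenCV 4.12 (cv2) and the standard library are available. Lean on these libraries where they do the work, as an engineer would, in place of code of your own. Each camera call takes 0.05 s, during which the arm holds its last target. There are 200 camera calls.

## Working session

There is one attempt and no reset: what is moved stays moved. The work goes in short steps, Python scripts to look and compute and a tool call to move; the robot and the scene stay as the last step left them, time stands still between calls to the robot, and variables do not carry over. Pictures are saved under pics/ and viewed, at most 10 in all, crops included, and the job is handed in when it is done.

```bash
mkdir -p pics; cat > h.py <<'E'
import cv2, numpy as np
from bench import telemetry, snapshot, manip
from scipy.spatial.transform import Rotation as R
def shot(cam,fn=None):
    s=snapshot(cam)
    np.savez(f'{cam}.npz',**{k:np.array(s[k]) for k in('frame','camera_matrix','rvec','tvec')})
    if fn: cv2.imwrite(fn,s['frame'][:,:,::-1])
    return s
def load(cam): return np.load(f'{cam}.npz')
def ray(s,uv):
    M=R.from_rotvec(np.ravel(s['rvec'])).as_matrix(); t=np.ravel(s['tvec'])
    d=M.T@np.linalg.inv(s['camera_matrix'])@np.array([*uv,1.]); return -M.T@t,d/np.linalg.norm(d)
def onz(s,uv,z):
    c,d=ray(s,uv); return c+d*(z-c[2])/d[2]
def tri(s1,u1,s2,u2):
    c1,d1=ray(s1,u1);c2,d2=ray(s2,u2)
    a=np.linalg.lstsq(np.c_[d1,-d2],c2-c1,rcond=None)[0]
    p,q=c1+a[0]*d1,c2+a[1]*d2; return (p+q)/2,np.linalg.norm(p-q)
def proj(s,p): return cv2.projectPoints(np.array(p,float).reshape(-1,3),s['rvec'],s['tvec'],s['camera_matrix'],None)[0].reshape(-1,2)
E
python3 - <<'E'
from h import *
np.set_printoptions(precision=4,suppress=True)
a=shot('side','pics/side0.png');b=shot('top','pics/top0.png')
for s in(a,b): print(ray(s,(256,192)),s['camera_matrix'][0,0])
s=telemetry.get_state();print(s['t'],s['ee_pos'],s['tool_rot'],s['opening'],R.from_quat(s['tool_rot']).as_matrix())
E
```

```text
(array([-0.7898,  0.4292,  1.1196]), array([ 0.7685, -0.2585, -0.5853])) 498.5037657234263
(array([ 0.4623, -0.041 ,  1.1093]), array([ 0.0668,  0.0262, -0.9974])) 388.5499726826676
0.1 [ 0.1665 -0.6021  0.2389] [ 0.9909  0.1345 -0.0001 -0.0006] 0.0870208307703115 [[ 0.9638  0.2665 -0.0004]
 [ 0.2665 -0.9638  0.0012]
 [-0.0001 -0.0013 -1.    ]]
```

View pics/side0.png

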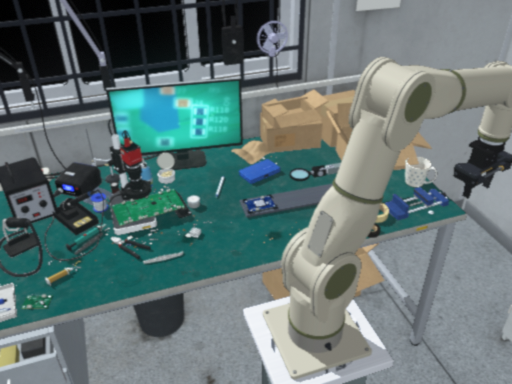

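View pics/top0.png

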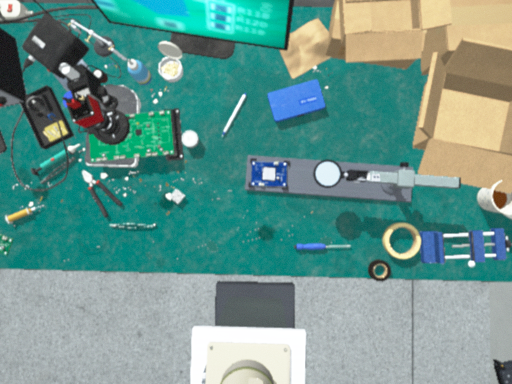

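The top view shows the heat sink at about (175,196), the board at (269,174) with the bright processor lid, the lens at (328,173), the grip at about (360,176) and the sleeve from 397 to 460. The tin is at (190,138), the tweezers at (132,226) and the driver at (322,246). The side view shows the heat sink at about (193,233) and the board at (260,204). I'll enlarge these areas.

```bash
python3 - <<'E'
from h import *
t=load('top')['frame'][:,:,::-1]; s=load('side')['frame'][:,:,::-1]
a=cv2.resize(t[150:215,240:400],None,fx=5,fy=5,interpolation=cv2.INTER_CUBIC)  # 800x325
b=cv2.resize(t[180:212,155:195],None,fx=8,fy=8,interpolation=cv2.INTER_CUBIC)  # 320x256
c=cv2.resize(s[185:225,235:295],None,fx=8,fy=6.4,interpolation=cv2.INTER_CUBIC) #480x256
cv2.imwrite('pics/c1.png',np.vstack([a,np.hstack([b,c])]))
E
```

```text
(no output)
```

View pics/c1.png

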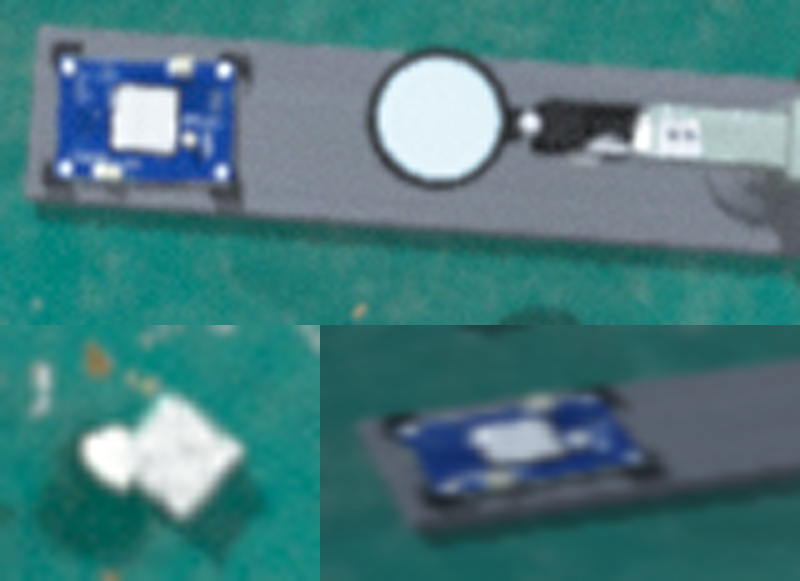

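The crops show the lid in the top view at crop (146,118), which is full-frame (269.2,173.6), and the lens at crop (438,118), full-frame (327.6,173.6). The heat sink is a diamond at crop (185,455) with a white scrap touching its left corner. The button is the bright patch on the robot's side of the grip. Next I'll segment these for sub-pixel values.

```bash
cat > seg.py <<'E'
from h import *
np.set_printoptions(precision=4,suppress=True)
def blob(s,box,lo,up=8,chan='white'):
    x0,y0,x1,y1=box
    c=cv2.resize(s['frame'][y0:y1,x0:x1],None,fx=up,fy=up,interpolation=cv2.INTER_CUBIC)
    hsv=cv2.cvtColor(c,cv2.COLOR_RGB2HSV)
    m=((hsv[...,2]>lo)&(hsv[...,1]<70)).astype(np.uint8)
    m=cv2.morphologyEx(m,cv2.MORPH_OPEN,np.ones((up*2+1,up*2+1)))
    cs=cv2.findContours(m,cv2.RETR_EXTERNAL,cv2.CHAIN_APPROX_NONE)[0]
    k=max(cs,key=cv2.contourArea); f=lambda p:(np.asarray(p)+.5)/up-.5+[x0,y0]
    M=cv2.moments(k); ap=cv2.approxPolyDP(k,.05*cv2.arcLength(k,True),True)[:,0]
    return f([M['m10']/M['m00'],M['m01']/M['m00']]),f(cv2.boxPoints(cv2.minAreaRect(k))),f(ap),M['m00']/up**2
E
python3 - <<'E'
from seg import *
T,S=load('top'),load('side')
print('lid top',*blob(T,(258,163,282,185),190)[::3],'rect',blob(T,(258,163,282,185),190)[2])
print('lid side',*blob(S,(250,195,275,213),150)[::3])
a,b=blob(T,(258,163,282,185),190),blob(S,(250,195,275,213),150)
print('LID',tri(T,a[0],S,b[0]),onz(T,a[0],.019),[onz(T,p,.019) for p in a[2]])
a=blob(T,(310,155,346,192),200);b=blob(S,(285,162,315,186),150)
print('lens',a[0],a[3],b[0],b[3]);L=tri(T,a[0],S,b[0]);print(L,onz(T,a[0],.115))
a=blob(T,(170,186,190,208),150);b=blob(S,(180,222,206,244),150)
print('hs',a,b);print(tri(T,a[0],S,b[0]),[onz(T,p,.016) for p in a[2]],onz(T,a[0],.016))
t=T['frame'][:,:,::-1]; s=S['frame'][:,:,::-1]
a=cv2.resize(t[184:208,162:192],None,fx=12,fy=12,interpolation=cv2.INTER_CUBIC)
b=cv2.resize(s[220:244,176:206],None,fx=12,fy=12,interpolation=cv2.INTER_CUBIC)
c=cv2.resize(s[160:190,280:335],(720,280),interpolation=cv2.INTER_CUBIC)
cv2.imwrite('pics/c2.png',np.vstack([np.hstack([a,b]),c]))
E
```

```text
lid top [268.4704 173.2819] 143.4453125 rect [[263.9375 167.0625]
 [262.5625 178.6875]
 [273.6875 179.4375]
 [274.3125 168.0625]]
lid side [259.0265 202.5692] 48.3984375
LID (array([ 0.5891, -0.0461,  0.019 ]), np.float64(0.0002618140665504995)) [ 0.589  -0.0462  0.019 ] [array([ 0.6064, -0.033 ,  0.019 ]), array([ 0.5733, -0.0299,  0.019 ]), array([ 0.5719, -0.0613,  0.019 ]), array([ 0.6042, -0.0624,  0.019 ])]Traceback (most recent call last):
  File "<stdin>", line 7, in <module>
  File "seg.py", line 10, in blob
    k=max(cs,key=cv2.contourArea); f=lambda p:(np.asarray(p)+.5)/up-.5+[x0,y0]
ValueError: max() iterable argument is empty
```

```bash
python3 - <<'E'
from seg import *
T,S=load('top'),load('side')
a=blob(T,(310,155,346,192),200);print('lens',a[0],a[3])
print(onz(T,a[0],.115))
a=blob(T,(170,186,190,208),150);b=blob(S,(180,222,206,244),130)
print('hs',a,b);print(tri(T,a[0],S,b[0]),[onz(T,p,.016) for p in a[2]],onz(T,a[0],.016))
t=T['frame'][:,:,::-1]; s=S['frame'][:,:,::-1]
a=cv2.resize(t[184:208,162:192],None,fx=12,fy=12,interpolation=cv2.INTER_CUBIC)
b=cv2.resize(s[220:244,176:206],None,fx=12,fy=12,interpolation=cv2.INTER_CUBIC)
c=cv2.resize(s[160:190,280:335],(720,280),interpolation=cv2.INTER_CUBIC)
cv2.imwrite('pics/c2.png',np.vstack([np.hstack([a,b]),c]))
E
```

```text
lens [327.2479 173.2551] 439.7578125
[ 0.5812 -0.1965  0.115 ]
hs (array([176.5367, 195.7444]), array([[166.0983, 196.8311],
       [174.3661, 186.3451],
       [185.3457, 195.0021],
       [177.0779, 205.4881]]), array([[174.6875, 188.6875],
       [169.5625, 192.4375],
       [169.5625, 199.5625],
       [178.3125, 202.8125],
       [184.3125, 194.1875]]), 138.109375) (array([193.4884, 232.3505]), array([[185.3943, 236.6641],
       [185.5419, 226.9201],
       [200.2582, 227.1431],
       [200.1106, 236.8871]]), array([[200.1875, 229.0625],
       [192.5625, 227.0625],
       [185.4375, 235.8125],
       [197.3125, 236.8125]]), 102.734375)
(array([0.5207, 0.2155, 0.0054]), np.float64(0.0017627748803502848)) [array([0.5397, 0.2182, 0.016 ]), array([0.5287, 0.2324, 0.016 ]), array([0.5085, 0.2316, 0.016 ]), array([0.4999, 0.2065, 0.016 ]), array([0.5247, 0.1903, 0.016 ])] [0.5198 0.2122 0.016 ]
```

View pics/c2.png

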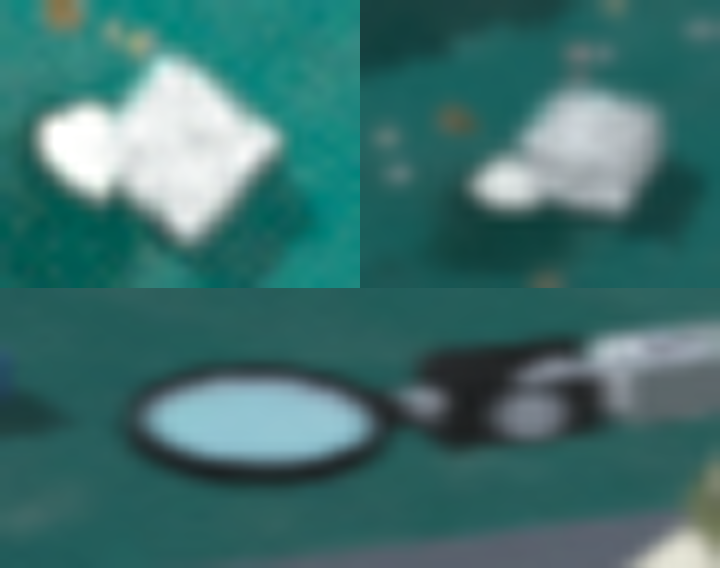

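The heat sink's corners in the top crop are top (172,52), right (283,138) and bottom (190,242). The white scrap covers its left corner, centred at crop (78,150); in the side crop it is at (505,185). The lens in the side crop is centred at (258,420), and the button at (530,415).

```bash
python3 - <<'E'
from seg import *
T,S=load('top'),load('side')
tp=lambda x,y:(162+(x+.5)/12-.5,184+(y+.5)/12-.5)
sp=lambda x,y:(176+(x-360+.5)/12-.5,220+(y+.5)/12-.5)
sc=lambda x,y:(280+(x+.5)/720*55-.5,160+(y-288+.5)/280*30-.5)
print('scrap',tri(T,tp(76,150),S,sp(505,185)), 'right corner',tri(T,tp(283,138),S,sp(663,108)))
lt=blob(T,(310,155,346,192),200)[0]
L,e=tri(T,lt,S,sc(258,420));print('lens',L,e)
C=[onz(T,tp(*p),.016) for p in((172,52),(283,138),(190,242))]
print('corners',C,'sides',np.linalg.norm(C[0]-C[1]),np.linalg.norm(C[2]-C[1]),'centre',(C[0]+C[2])/2)
for p,q in((0,1),(1,2)): d=C[q]-C[p];print('edge ang',np.degrees(np.arctan2(d[1],d[0])))
# refine: fit the 30 mm square top outline to threshold edges on unobstructed part
from scipy.optimize import least_squares
up=12;f=cv2.resize(T['frame'][184:210,162:192],None,fx=up,fy=up,interpolation=cv2.INTER_CUBIC).astype(float)[...,0]
print('R: bg',np.median(f),'hs',np.percentile(f,90))
# plate edges -> stand direction
lid=np.array([.589,-.0462,.019]); d=lid-L; print('lid-lens',np.linalg.norm(d[:2]),np.degrees(np.arctan2(d[1],d[0])))
g=cv2.cvtColor(T['frame'],cv2.COLOR_RGB2HSV)
m=((g[...,1]<75)&(g[...,2]>50)&(g[...,2]<170)).astype(np.uint8)
# plate boundary: per column top/bottom transition of saturation
for nm,r0,r1,sg in(('far',150,170,1),('near',185,210,-1)):
    pts=[]
    for u in list(range(255,310)):
        col=g[r0:r1,u,1].astype(float); gr=np.diff(col)*sg; k=np.argmin(gr); 
        pts.append((u,r0+k+.5))
    pts=np.array(pts); vx,vy,x,y=cv2.fitLine(pts.astype(np.float32),cv2.DIST_HUBER,0,.01,.01).ravel()
    P,Q=[onz(T,(uu,y+(uu-x)*vy/vx),.012) for uu in(250,315)]; e=P-Q; print(nm,P,Q,np.degrees(np.arctan2(e[1],e[0])))
E
```

```text
scrap (array([0.5186, 0.239 , 0.0026]), np.float64(0.0025797437681805103)) right corner (array([0.5227, 0.189 , 0.0135]), np.float64(0.0011395689169947513))
lens [ 0.5807 -0.1968  0.1176] 0.0014540621528435643
corners [array([0.5421, 0.2149, 0.016 ]), array([0.5223, 0.1879, 0.016 ]), array([0.4973, 0.209 , 0.016 ])] sides 0.03342797782735307 0.032717723635246145 centre [0.5197 0.212  0.016 ]
edge ang -126.15008143601462
edge ang 139.8685745183902
R: bg 36.0 hs 229.0
lid-lens 0.15078576088277068 86.83873582247402
far [0.6392 0.0075 0.012 ] [ 0.6335 -0.1774  0.012 ] 88.24382136608551
near [0.54   0.0049 0.012 ] [ 0.5301 -0.1789  0.012 ] 86.93466104221666
```

The measurements pass the checks. The lid is at z = 19 mm, and lens to lid is 151 mm against the 150 mm expected. The plate and boom point along about 87.2°. The heat sink is at (0.520, 0.212) with its edges at about 51.9°. I'll move above it now.

Units first: shifts go in shares of 50 mm and turns go in shares of pi rad. So 0.0295 m is 0.59, -0.018 m is -0.36.

Call:
creep_tool(
  plan=[
    [0.59, -0.36, 0, 0, 0, 0],
    [0.59, -0.36, 0, 0, 0, 0],
    [0.59, -0.36, 0, 0, 0, 0],
    [0.59, -0.36, 0, 0, 0, 0],
    [0.59, -0.36, 0, 0, 0, 0],
    [0.59, -0.36, 0, 0, 0, 0],
    [0.59, -0.36, 0, 0, 0, 0],
    [0.59, -0.36, 0, 0, 0, 0],
    [0.59, -0.36, 0, 0, 0, 0],
    [0.59, -0.36, 0, 0, 0, 0],
    [0.59, -0.36, 0, 0, 0, 0],
    [0.59, -0.36, 0, 0, 0, 0],
  ],
  jaw=0.06,
)

```text
t: 1.3
ee_pos: [0.4509, -0.2987, 0.2393]
tool_rot: [0.991, 0.134, -0.0, -0.0]
wrist_force: [-0.3, -0.5, -1.3]
opening: 0.0596
grasp_force: 0.0
```

Call:
creep_tool(
  plan=[
    [0.314, -0.73, 0, 0, 0, 0],
    [0.314, -0.73, 0, 0, 0, 0],
    [0.314, -0.73, 0, 0, 0, 0],
    [0.314, -0.73, 0, 0, 0, 0],
    [0.314, -0.73, 0, 0, 0, 0],
    [0.314, -0.73, 0, 0, 0, 0],
    [0.314, -0.73, 0, 0, 0, 0],
    [0.314, -0.73, 0, 0, 0, 0],
    [0.314, -0.73, 0, 0, 0, 0],
    [0.314, -0.73, 0, 0, 0, 0],
    [0.314, -0.73, 0, 0, 0, 0],
    [0.314, -0.73, 0, 0, 0, 0],
    [0.314, -0.73, 0, 0, 0, 0],
    [0, 0, 0, 0, 0, -0.0404],
    [0, 0, 0, 0, 0, -0.0404],
    [0, 0, 0, 0, 0, -0.0404],
    [0, 0, 0, 0, 0, -0.0404],
    [0, 0, 0, 0, 0, -0.0404],
    [0, 0, 0, 0, 0, 0],
    [0, 0, 0, 0, 0, 0],
  ],
)

```text
t: 3.3
ee_pos: [0.5204, 0.2117, 0.2393]
tool_rot: [0.9, 0.435, -0.0, -0.0]
wrist_force: [0.8, -0.1, 0.7]
opening: 0.0601
grasp_force: 0.0
```

```bash
cat > go.py <<'E'
# usage: go.py x y z yaw_deg -> delta in tool axes, then yaw about tool z
import sys; from h import *
s=telemetry.get_state(); M=R.from_quat(s['tool_rot']).as_matrix(); x,y,z,w=map(float,sys.argv[1:])
Y=np.radians(w); D=np.array([[np.cos(Y),np.sin(Y),0],[np.sin(Y),-np.cos(Y),0],[0,0,-1]])
print('t',s['t'],'pos',np.round(s['ee_pos'],4),'yaw',np.degrees(np.arctan2(M[1,0],M[0,0])).round(2),'tilt',M[2].round(4),'open',round(s['opening'],4),'F',np.round(s['wrist_force'],1),'g',s['grasp_force'])
print('move',np.round(M.T@(np.array([x,y,z])-s['ee_pos']),4),'rot',np.round(R.from_matrix(M.T@D).as_rotvec(),4))
E
python3 go.py .5197 .212 .023 51.9
```

```text
t 3.3 pos [0.5204 0.2117 0.2393] yaw 51.61 tilt [-4.e-04 -2.e-04 -1.e+00] open 0.0601 F [ 0.8 -0.1  0.7] g 0.0
move [-1.000e-04 -7.000e-04  2.163e-01] rot [-0.0002  0.0004 -0.005 ]
```

In the tool's units: 0.04 m is 0.8, 0.02 m is 0.4, -0.005 rad / 3.1416 = -0.0016.

Call:
creep_tool(
  plan=[
    [0, 0, 0.8, 0, 0, -0.0016],
    [0, -0.014, 0.8, 0, 0, 0],
    [0, 0, 0.8, 0, 0, 0],
    [0, 0, 0.8, 0, 0, 0],
    [0, 0, 0.4, 0, 0, 0],
    [0, 0, 0, 0, 0, 0],
  ],
)

```text
t: 3.9
ee_pos: [0.518, 0.2114, 0.0566]
tool_rot: [0.899, 0.438, -0.003, -0.0]
wrist_force: [0.3, 0.5, -0.1]
opening: 0.0597
grasp_force: 0.0
```

```bash
python3 - <<'E'
from h import *
T=shot('top');S=shot('side')
t=T['frame'][:,:,::-1]; s=S['frame'][:,:,::-1]
a=cv2.resize(t[160:230,140:210],(400,400),interpolation=cv2.INTER_CUBIC)
b=cv2.resize(s[205:255,165:215],(400,400),interpolation=cv2.INTER_CUBIC)
cv2.imwrite('pics/c3.png',np.hstack([a,b]))
E
python3 go.py .5197 .212 .023 51.9
```

```text
t 4.0 pos [0.5202 0.2126 0.0602] yaw 52.03 tilt [ 3.e-04 -0.e+00 -1.e+00] open 0.0598 F [-0.1 -0.9  0.8] g 0.0
move [-0.0008  0.      0.0372] rot [-0.     -0.0003  0.0023]
```

View pics/c3.png

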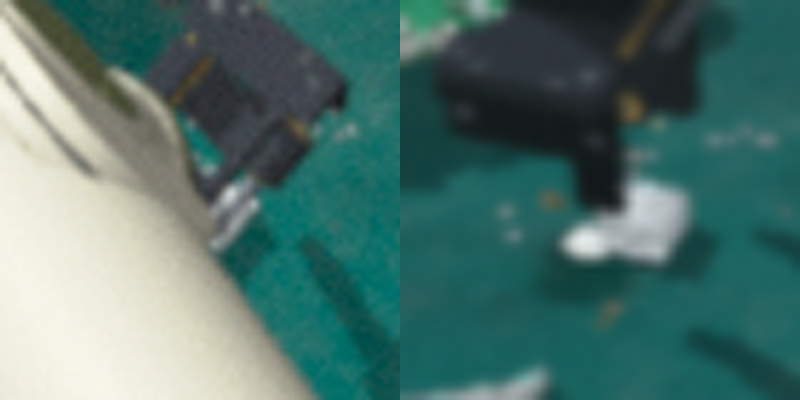

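Side crop: the near finger (600,200) hangs at the heat sink's left-hand face, the scrap (590,240) lies beside the corner, and the heat sink (655,220) is between the fingers. I'll go down and close.

In the tool's units: 0.015 m is 0.3, 0.012 m is 0.24.

Call:
creep_tool(
  plan=[
    [0, 0, 0.3, 0, 0, 0],
    [0, 0, 0.24, 0, 0, 0],
    [0, 0, 0.2, 0, 0, 0],
    [0, 0, 0, 0, 0, 0],
    [0, 0, 0, 0, 0, 0],
  ],
)

```text
t: 4.5
ee_pos: [0.5198, 0.2124, 0.0224]
tool_rot: [0.898, 0.439, -0.0, -0.0]
wrist_force: [-0.4, 0.1, 0.3]
opening: 0.06
grasp_force: 0.0
```

```bash
python3 go.py .5197 .212 .023 51.9
```

```text
t 4.5 pos [0.5198 0.2124 0.0224] yaw 52.13 tilt [-3.e-04 -3.e-04 -1.e+00] open 0.06 F [-0.4  0.1  0.3] g 0.0
move [-0.0004  0.0001 -0.0006] rot [-0.0003  0.0003  0.004 ]
```

Call:
creep_tool(
  plan=[
    [0, 0, 0, 0, 0, 0],
    [0, 0, 0, 0, 0, 0],
    [0, 0, 0, 0, 0, 0],
    [0, 0, 0, 0, 0, 0],
    [0, 0, 0, 0, 0, 0],
    [0, 0, 0, 0, 0, 0],
    [0, 0, 0, 0, 0, 0],
    [0, 0, 0, 0, 0, 0],
  ],
  jaw=0.02,
)

```text
t: 5.3
ee_pos: [0.52, 0.2123, 0.0226]
tool_rot: [0.898, 0.439, 0.0, 0.0]
wrist_force: [-0.1, -0.5, 2.0]
opening: 0.0293
grasp_force: 30.0
```

Call:
creep_tool(
  plan=[
    [0, 0, -0.2, 0, 0, 0],
    [0, 0, -0.4, 0, 0, 0],
    [0, 0, -0.6, 0, 0, 0],
    [0, 0, -0.6, 0, 0, 0],
    [0, 0, -0.6, 0, 0, 0],
    [0, 0, 0, 0, 0, 0],
    [0, 0, 0, 0, 0, 0],
  ],
)

```text
t: 6.0
ee_pos: [0.5202, 0.2123, 0.1433]
tool_rot: [0.898, 0.439, 0.001, 0.0]
wrist_force: [-0.5, -0.3, -0.5]
opening: 0.0297
grasp_force: 30.0
```

```bash
python3 go.py .589 -.0462 .10 87.2
python3 - <<'E'
from h import *
S=shot('side');s=S['frame'][:,:,::-1];p=proj(S,[telemetry.get_state()['ee_pos']])[0].astype(int);print(p)
b=cv2.resize(s[p[1]-25:p[1]+25,p[0]-30:p[0]+30],(720,600),interpolation=cv2.INTER_CUBIC)
cv2.imwrite('pics/c4.png',b)
E
```

```text
t 6.0 pos [0.5202 0.2123 0.1433] yaw 52.12 tilt [ 9.0e-04  1.2e-03 -1.0e+00] open 0.0297 F [-0.5 -0.3 -0.5] g 29.999905787408352
move [-0.1619  0.213   0.0434] rot [ 1.400e-03 -5.000e-04 -6.122e-01]
[191 200]
```

View pics/c4.png

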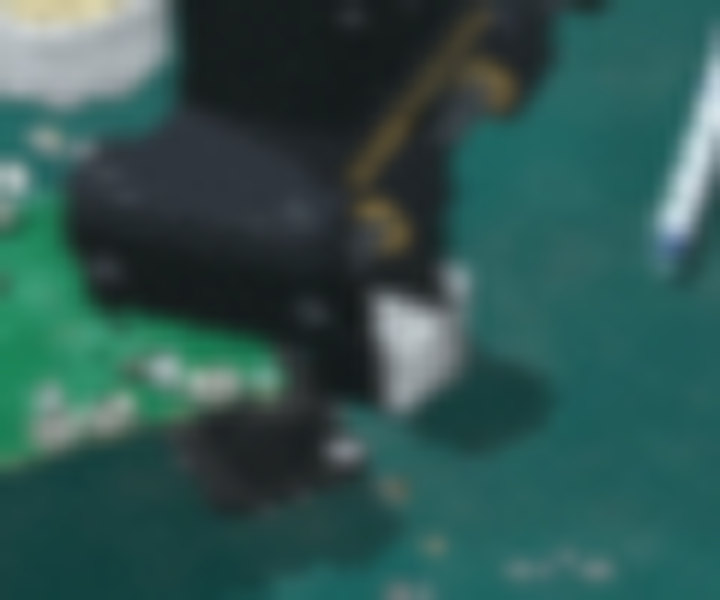

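The grip took at 29.5 mm, and the heat sink hangs level at (415,350) in the crop with its fins up. Next I'll carry it over the lid.

In the tool's units: 0.0304 m is 0.608, -0.0231 m is -0.462, -0.1224 rad / 3.1416 = -0.039.

Call:
creep_tool(
  plan=[
    [-0.462, 0.608, 0, 0, 0, 0],
    [-0.462, 0.608, 0, 0, 0, 0],
    [-0.462, 0.608, 0, 0, 0, 0],
    [-0.462, 0.608, 0, 0, 0, 0],
    [-0.462, 0.608, 0, 0, 0, 0],
    [-0.462, 0.608, 0, 0, 0, 0],
    [-0.462, 0.608, 0, 0, 0, 0],
    [0, 0, 0, 0, 0, -0.039],
    [0, 0, 0, 0, 0, -0.039],
    [0, 0, 0, 0, 0, -0.039],
    [0, 0, 0, 0, 0, -0.039],
    [0, 0, 0, 0, 0, -0.039],
    [0, 0, 0, 0, 0, 0],
    [0, 0, 0, 0, 0, 0],
  ],
)

```text
t: 7.45
ee_pos: [0.5881, -0.046, 0.1417]
tool_rot: [0.725, 0.688, -0.0, -0.001]
wrist_force: [-0.2, -0.3, -1.0]
opening: 0.0291
grasp_force: 30.0
```

```bash
python3 go.py .589 -.0462 .042 87.2
python3 - <<'E'
from h import *
S=shot('side');T=shot('top');q=telemetry.get_state()['ee_pos'];out=[]
for s in(T,S):
    p=proj(s,[q])[0].astype(int);print(p);out.append(cv2.resize(s['frame'][p[1]-25:p[1]+35,p[0]-30:p[0]+30,::-1],(400,400),interpolation=cv2.INTER_CUBIC))
cv2.imwrite('pics/c5.png',np.hstack(out))
E
```

```text
t 7.45 pos [ 0.5881 -0.046   0.1417] yaw 86.99 tilt [ 4.0e-04 -1.5e-03 -1.0e+00] open 0.0291 F [-0.2 -0.3 -1. ] g 29.999579675495625
move [-0.0002  0.001   0.0997] rot [-0.0015 -0.0004 -0.0037]
[268 167]
[258 174]
```

View pics/c5.png

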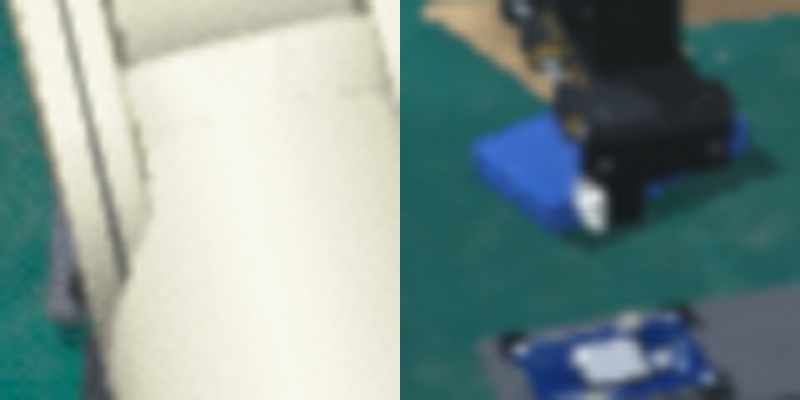

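Side crop: the heat sink shows left of the near finger at (595,205), above the lid at (612,358). The top view is blocked by the arm. I'll check the heat sink's sideways offset by comparing its projected edges with the picture, then descend.

In the tool's units: 0.03 m is 0.6, 0.02 m is 0.4, -0.0037 rad / 3.1416 = -0.0012.

```bash
python3 - <<'E'
from h import *
S=load('side');M=R.from_euler('z',87,degrees=True).as_matrix();c=np.array([.5884,-.046,.119])
for sx in(1,-1):
  for sy in(1,-1):
    print(sx,sy,[((proj(S,[c+M@[sx*.015,sy*.015,z]])[0]-[228,149])*6.667+[400,0]).round(0) for z in(0,.016)])
print(((proj(S,[c+M@[.005+.015,.015,0]])[0]-[228,149])*6.667+[400,0]))
E
```

```text
1 1 [array([587., 228.]), array([587., 203.])]
1 -1 [array([572., 197.]), array([571., 172.])]
-1 1 [array([642., 219.]), array([642., 194.])]
-1 -1 [array([626., 188.]), array([625., 163.])]
[577.96712311 229.40104171]
```

Call:
creep_tool(
  plan=[
    [0, 0.02, 0.6, 0, 0, -0.0012],
    [0, 0, 0.6, 0, 0, 0],
    [0, 0, 0.4, 0, 0, 0],
    [0, 0, 0.2, 0, 0, 0],
    [0, 0, 0, 0, 0, 0],
    [0, 0, 0, 0, 0, 0],
  ],
)

```text
t: 8.15
ee_pos: [0.5902, -0.0459, 0.0535]
tool_rot: [0.723, 0.691, 0.0, 0.0]
wrist_force: [-0.4, 0.7, -0.2]
opening: 0.0292
grasp_force: 30.0
```

```bash
python3 go.py .589 -.0462 .042 87.2
```

```text
t 8.15 pos [ 0.5902 -0.0459  0.0535] yaw 87.38 tilt [-0.      0.0011 -1.    ] open 0.0292 F [-0.4  0.7 -0.2] g 30.00003643333912
move [-0.0004 -0.0012  0.0115] rot [0.0011 0.     0.0031]
```

In the tool's units: 0.006 m is 0.12, 0.004 m is 0.08.

Call:
creep_tool(
  plan=[
    [0, -0.012, 0.12, 0, 0, 0],
    [0, 0, 0.08, 0, 0, 0],
    [0, 0, 0, 0, 0, 0],
    [0, 0, 0, 0, 0, 0],
  ],
)

```text
t: 8.55
ee_pos: [0.589, -0.046, 0.0426]
tool_rot: [0.723, 0.691, -0.0, 0.0]
wrist_force: [0.5, 0.4, 0.2]
opening: 0.0289
grasp_force: 30.0
```

```bash
python3 go.py .589 -.0462 .0416 87.2
```

```text
t 8.55 pos [ 0.589  -0.046   0.0426] yaw 87.4 tilt [-0.  0. -1.] open 0.0289 F [0.5 0.4 0.2] g 29.999871030449867
move [-0.0002 -0.      0.001 ] rot [0.     0.     0.0035]
```

Call:
creep_tool(
  plan=[
    [0, 0, 0.02, 0, 0, 0],
    [0, 0, 0, 0, 0, 0],
  ],
)

```text
t: 8.75
ee_pos: [0.5893, -0.046, 0.0419]
tool_rot: [0.723, 0.691, 0.0, 0.0]
wrist_force: [-0.7, -0.5, 2.4]
opening: 0.0295
grasp_force: 30.0
```

```bash
python3 go.py .589 -.0462 .0416 87.2
```

```text
t 8.75 pos [ 0.5893 -0.046   0.0419] yaw 87.4 tilt [-2.e-04  5.e-04 -1.e+00] open 0.0295 F [-0.7 -0.5  2.4] g 30.000406354665756
move [-0.0002 -0.0003  0.0003] rot [0.0005 0.0002 0.0035]
```

Contact at 2.4 N. I'll release, rise and look.

Call:
creep_tool(
  plan=[
    [0, 0, 0, 0, 0, 0],
    [0, 0, 0, 0, 0, 0],
    [0, 0, 0, 0, 0, 0],
    [0, 0, 0, 0, 0, 0],
    [0, 0, 0, 0, 0, 0],
  ],
  jaw=0.056,
)

```text
t: 9.25
ee_pos: [0.589, -0.046, 0.0415]
tool_rot: [0.723, 0.691, -0.0, 0.0]
wrist_force: [0.2, -0.8, -0.5]
opening: 0.0543
grasp_force: 0.0
```

Call:
creep_tool(
  plan=[
    [0, 0, -0.4, 0, 0, 0],
    [0, 0, -0.6, 0, 0, 0],
    [0, 0, -0.8, 0, 0, 0],
    [0, 0, -0.8, 0, 0, 0],
    [0, 0, -0.6, 0, 0, 0],
    [-0.8, 0, 0, 0, 0, 0],
    [-0.8, 0, 0, 0, 0, 0],
    [-0.8, 0, 0, 0, 0, 0],
    [-0.8, 0, 0, 0, 0, 0],
    [-0.8, 0, 0, 0, 0, 0],
    [-0.5, 0, 0, 0, 0, 0],
    [0, 0, 0, 0, 0, 0],
    [0, 0, 0, 0, 0, 0],
  ],
)

```text
t: 10.55
ee_pos: [0.5787, -0.2708, 0.2013]
tool_rot: [0.723, 0.691, 0.0, -0.0]
wrist_force: [-0.1, 1.4, -0.1]
opening: 0.0563
grasp_force: 0.0
```

```bash
python3 go.py .5773 -.2716 .20 87.2
python3 - <<'E'
from seg import *
S=shot('side');T=shot('top')
out=[cv2.resize(T['frame'][155:195,249:289,::-1],(400,400),interpolation=cv2.INTER_CUBIC),cv2.resize(S['frame'][182:222,238:278,::-1],(400,400),interpolation=cv2.INTER_CUBIC)]
cv2.imwrite('pics/c6.png',np.hstack(out))
E
```

```text
t 10.55 pos [ 0.5787 -0.2708  0.2013] yaw 87.36 tilt [ 6.e-04 -1.e-04 -1.e+00] open 0.0563 F [-0.1  1.4 -0.1] g 0.0
move [-0.0008 -0.0014  0.0013] rot [-0.0001 -0.0006  0.0028]
```

View pics/c6.png

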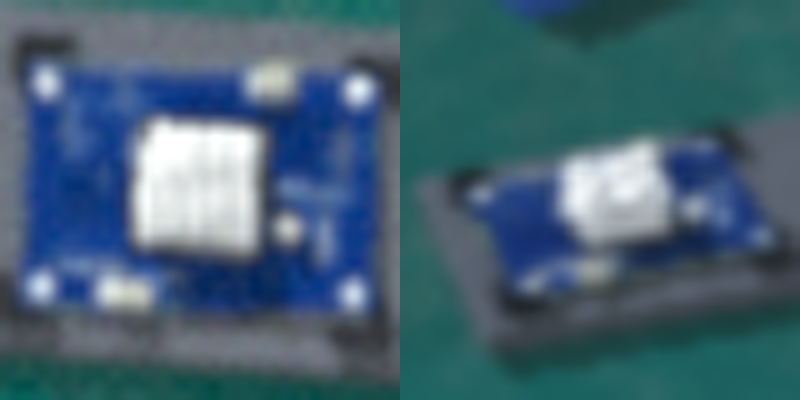

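The top crop shows the heat sink square on the lid, centred at about (201,187); the side crop shows it upright with its fins up. I'll check the centring numerically and also locate the button and grip.

```bash
python3 - <<'E'
from seg import *
T,S=load('top'),load('side')
a=blob(T,(258,163,282,185),150);print(a[0],a[3],onz(T,a[0],.035),a[2])
c=np.mean(cv2.boxPoints(cv2.minAreaRect(a[2].astype(np.float32))),0);print('rectc',onz(T,a[1].mean(0),.035))
print('side exp top centre',proj(S,[[.589,-.0462,.027]]),blob(S,(250,192,276,212),140)[0])
E
python3 go.py .5773 -.2716 .117 87.2
```

```text
[268.1084 172.8442] 143.953125 [ 0.5884 -0.0451  0.035 ] [[263.8125 166.5625]
 [262.1875 178.1875]
 [273.6875 179.0625]
 [274.3125 167.9375]]
rectc [ 0.5885 -0.0451  0.035 ]
side exp top centre [[259.0844 200.832 ]] [259.0353 200.6214]
t 10.65 pos [ 0.5792 -0.2692  0.2017] yaw 87.51 tilt [ 6.e-04  3.e-04 -1.e+00] open 0.0562 F [ 0.4 -0.4 -0.7] g 0.0
move [-0.0025 -0.0018  0.0847] rot [ 0.0003 -0.0006  0.0054]
```

The heat sink is centred within about 1.2 mm. I'll go down over the grip.

In the tool's units: 0.03 m is 0.6, 0.025 m is 0.5, 0.004 rad / 3.1416 = 0.0013.

Call:
creep_tool(
  plan=[
    [-0.028, -0.036, 0, 0, 0, 0.0013],
    [0, 0, 0.6, 0, 0, 0],
    [0, 0, 0.5, 0, 0, 0],
    [0, 0, 0.4, 0, 0, 0],
    [0, 0, 0.24, 0, 0, 0],
    [0, 0, 0, 0, 0, 0],
    [0, 0, 0, 0, 0, 0],
  ],
  jaw=0.07,
)

```text
t: 11.35
ee_pos: [0.5775, -0.2719, 0.1154]
tool_rot: [0.724, 0.69, 0.0, 0.0]
wrist_force: [0.1, -0.2, -0.1]
opening: 0.0702
grasp_force: 0.0
```

```bash
python3 go.py .5771 -.2712 .113 87.2
```

```text
t 11.35 pos [ 0.5775 -0.2719  0.1154] yaw 87.2 tilt [-2.e-04  9.e-04 -1.e+00] open 0.0702 F [ 0.1 -0.2 -0.1] g 0.0
move [ 0.0007 -0.0004  0.0024] rot [ 0.0009  0.0002 -0.0001]
```

In the tool's units: 0.002 m is 0.04.

Call:
creep_tool(
  plan=[
    [0, 0, 0.04, 0, 0, 0],
    [0, 0, 0, 0, 0, 0],
    [0, 0, 0, 0, 0, 0],
    [0, 0, 0, 0, 0, 0],
    [0, 0, 0, 0, 0, 0],
    [0, 0, 0, 0, 0, 0],
    [0, 0, 0, 0, 0, 0],
    [0, 0, 0, 0, 0, 0],
    [0, 0, 0, 0, 0, 0],
    [0, 0, 0, 0, 0, 0],
    [0, 0, 0, 0, 0, 0],
  ],
  jaw=0.015,
)

```text
t: 12.45
ee_pos: [0.5773, -0.2722, 0.1126]
tool_rot: [0.724, 0.689, 0.0, 0.0]
wrist_force: [3.4, -0.9, -1.1]
opening: 0.0265
grasp_force: 30.0
```

```bash
python3 go.py .5771 -.2712 .113 87.2
```

```text
t 12.45 pos [ 0.5773 -0.2722  0.1126] yaw 87.17 tilt [-2.e-04  7.e-04 -1.e+00] open 0.0265 F [ 3.4 -0.9 -1.1] g 30.00286101607344
move [ 0.001  -0.0002 -0.0004] rot [ 0.0007  0.0002 -0.0005]
```

The opening of 26.5 mm means the button is in, and the side load is only 3.4 N. I'll draw the boom out.

In the tool's units: 0.02 m is 0.4, 0.015 m is 0.3.

Call:
creep_tool(
  plan=[
    [0.1, 0, 0, 0, 0, 0],
    [0.2, 0, 0, 0, 0, 0],
    [0.3, 0, 0, 0, 0, 0],
    [0.4, 0, 0, 0, 0, 0],
    [0.4, 0, 0, 0, 0, 0],
    [0.4, 0, 0, 0, 0, 0],
    [0.4, 0, 0, 0, 0, 0],
    [0.4, 0, 0, 0, 0, 0],
    [0.24, 0, 0, 0, 0, 0],
    [0.12, 0, 0, 0, 0, 0],
    [0.04, 0, 0, 0, 0, 0],
    [0, 0, 0, 0, 0, 0],
    [0, 0, 0, 0, 0, 0],
    [0, 0, 0, 0, 0, 0],
  ],
)

```text
t: 13.85
ee_pos: [0.5848, -0.1236, 0.1126]
tool_rot: [0.725, 0.689, -0.0, 0.001]
wrist_force: [4.3, -5.4, -4.5]
opening: 0.0265
grasp_force: 30.0
```

```bash
python3 go.py .5843 -.1224 .113 87.2
python3 - <<'E'
from seg import *
S=shot('side');T=shot('top')
print(proj(T,[[.5727,-.3015,.128]]),proj(S,[[.5727,-.3015,.128]]))
out=[cv2.resize(T['frame'][150:200,300:410,::-1],(800,364),interpolation=cv2.INTER_CUBIC),cv2.resize(S['frame'][150:200,240:400,::-1],(800,236),interpolation=cv2.INTER_CUBIC)]
cv2.imwrite('pics/c7.png',np.vstack(out))
E
```

```text
t 13.85 pos [ 0.5848 -0.1236  0.1126] yaw 87.11 tilt [-0.0015  0.0013 -1.    ] open 0.0265 F [ 4.3 -5.4 -4.5] g 30.006372498616898
move [ 0.0012 -0.0006 -0.0004] rot [ 0.0013  0.0015 -0.0016]
[[369.704  176.9329]] [[326.5341 167.1266]]
```

View pics/c7.png

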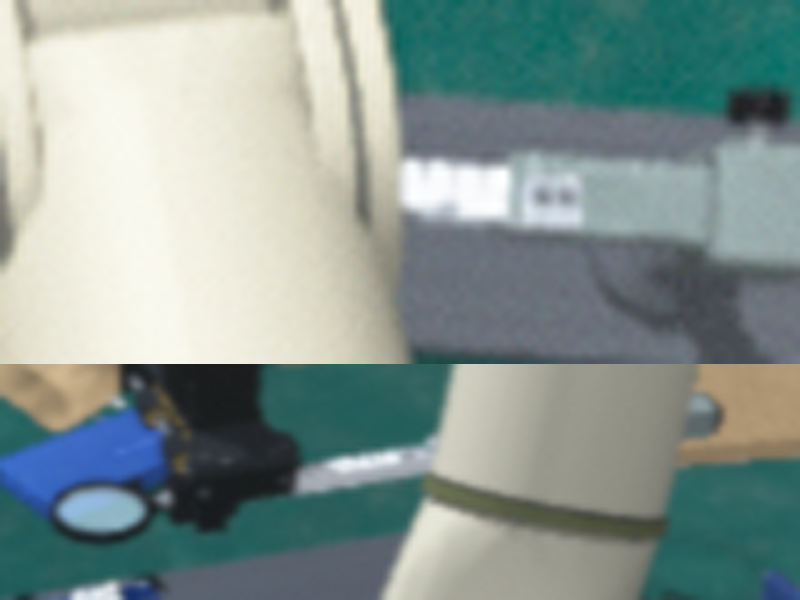

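Top crop: the sleeve mouth is at x≈512 (pixel 370) and the white scale runs left of it, mostly hidden by the arm. Side crop: the lens is at (101,511), now next to the board's place. I'll get the boom reading from the lens shift, the averaged TCP and the scale line profile.

```bash
python3 - <<'E'
from seg import *
ps=[]
for i in range(8): S=shot('side');T=shot('top') if i==7 else None;ps.append(telemetry.get_state()['ee_pos'])
p=np.mean(ps,0);e=np.array([.0488,.9988]);print('tcp',p,'std',np.std(ps,0),'travel',(p[:2]-[.5772,-.2720])@e)
def lens(s,box):
    x0,y0,x1,y1=box;c=cv2.resize(s['frame'][y0:y1,x0:x1],None,fx=8,fy=8,interpolation=cv2.INTER_CUBIC).astype(float)
    hsv=cv2.cvtColor(np.clip(c,0,255).astype(np.uint8),cv2.COLOR_RGB2HSV)
    m=((hsv[...,2]<60)).astype(np.uint8)
    k=max(cv2.findContours(m,cv2.RETR_CCOMP,cv2.CHAIN_APPROX_NONE)[0:1][0],key=cv2.contourArea)
    # inner glass: light-blue interior
    g=((hsv[...,2]>110)&(hsv[...,0]>85)&(hsv[...,0]<108)).astype(np.uint8);n,l,st,ce=cv2.connectedComponentsWithStats(g);j=1+np.argmax(st[1:,4])
    return (ce[j]+.5)/8-.5+[x0,y0],st[j]/8
a=(280+258.5/720*55-.5,160+132.5/280*30-.5)
b,st=lens(S,(250,174,272,190));print('lens now',b,st)
A,B=onz(S,a,.115),onz(S,b,.115);print(A,B,(B-A)[:2]@e, 'lens->lid',(np.array([.589,-.0462])-B[:2])@e,[.5812,-.1965])
M=(T['frame'][172:181,354:376].astype(int).sum(2)/3).round(0).astype(int)
print(M)
us=[proj(T,[[.589-.0488*(.345-x),-.0462-.9988*(.345-x),.12]])[0][0].round(1) for x in(.09,.1,.11,.12,.13)];print('mouth, +10..',us)
E
```

```text
tcp [ 0.5848 -0.1236  0.1126] std [0. 0. 0.] travel 0.14858123552526264
lens now [259.6238 180.3464] [   0.875    1.875   18.25     9.75  1087.125]
[ 0.5841 -0.1991  0.115 ] [ 0.5921 -0.0497  0.115 ] 0.1495780431004369 lens->lid 0.003381354330007965 [0.5812, -0.1965]
[[189 205 236 216 190 218 223 200 178 176 179 168 143 152 158 163 165 166
  174 187 178 173]
 [194 227 250 243 225 244 249 241 228 237 241 235 217 231 241 236 189 169
  182 191 185 174]
 [191 226 251 248 240 248 252 248 237 248 251 248 238 248 252 248 198 172
  196 206 202 190]
 [188 228 250 250 248 250 251 248 243 249 251 249 244 249 252 245 200 181
  208 202 184 193]
 [185 229 251 251 251 251 250 248 246 250 251 250 248 250 251 237 195 185
  209 179 148 166]
 [183 220 246 250 249 248 242 232 233 247 251 250 251 251 250 235 191 188
  217 182 149 163]
 [169 178 208 221 228 226 211 194 214 239 249 251 252 252 252 237 192 188
  224 209 197 196]
 [154 137 143 157 186 192 184 182 196 223 230 232 233 232 231 220 187 190
  224 220 216 219]
 [150 126 118 126 145 150 146 149 159 166 169 169 169 164 163 173 176 181
  205 203 200 212]]
mouth, +10.. [np.float64(368.6), np.float64(364.7), np.float64(360.8), np.float64(356.8), np.float64(352.9)]
```

The evidence agrees. The scale lines fall at columns 354, 358, 362 and 366, 4 px (10 mm) apart, so the next one sits at the mouth (about 370). The lens shift reads 149.6 mm and the TCP travel 148.6 mm. I'll nudge half a millimetre, settle, and do a final check.

In the tool's units: 0.0006 m is 0.012.

Call:
creep_tool(
  plan=[
    [0.012, 0, 0, 0, 0, 0],
    [0, 0, 0, 0, 0, 0],
    [0, 0, 0, 0, 0, 0],
    [0, 0, 0, 0, 0, 0],
    [0, 0, 0, 0, 0, 0],
  ],
)

```text
t: 14.9
ee_pos: [0.5849, -0.1233, 0.1126]
tool_rot: [0.725, 0.689, -0.0, 0.001]
wrist_force: [5.0, -4.8, -3.6]
opening: 0.0264
grasp_force: 30.0
```

```bash
python3 go.py .5843 -.1224 .113 87.2
python3 - <<'E'
from seg import *
T=shot('top');S=shot('side')
print((T['frame'][173:175,354:374].astype(int).sum(2)/3).round().astype(int))
cv2.imwrite('pics/c8.png',cv2.resize(S['frame'][165:225,235:315,::-1],(800,600),interpolation=cv2.INTER_CUBIC))
E
```

```text
t 14.9 pos [ 0.5849 -0.1233  0.1126] yaw 87.1 tilt [-0.0018  0.0014 -1.    ] open 0.0264 F [ 5.  -4.8 -3.6] g 30.00608032647026
move [ 0.0009 -0.0006 -0.0004] rot [ 0.0014  0.0018 -0.0018]
[[199 236 251 245 229 245 249 238 217 235 242 231 204 228 240 237 188 169
  182 190]
 [201 238 251 248 237 249 251 246 235 249 252 247 234 248 252 246 196 172
  197 206]]
```

View pics/c8.png

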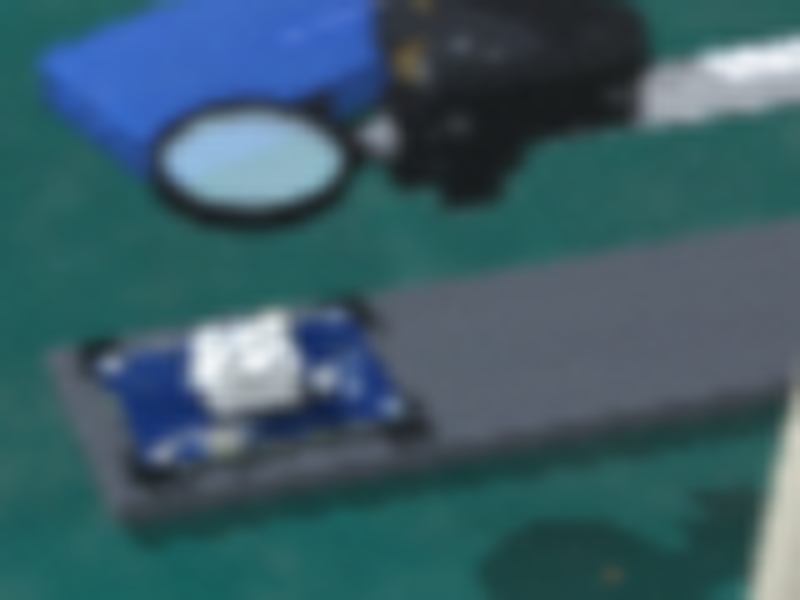

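The lens (250,160) stands over the heat sink (245,365), which is still square on the lid. The scale line is at the mouth and the grip is held at 30 N with the button in. I'll hand the job in.

```bash
python3 -c "from bench import manip; print(manip.close_job())"
```

```text
the job is handed in; nothing more can be done
None
```

The job is handed in, result not shown: the heat sink is let go square on the processor, about 1 mm off centre, and the arm holds the boom at about 150 mm with the button in (about 15 s of the 51 s used).

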